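# Put the mending thread into its holders

## Robot

A 6-joint arm with a two-finger parallel gripper is mounted at the origin on a cart in front of the work surface, level with it; the furniture and walls round the work are solid. World frame = base frame: x ahead of the robot, y to its left, z up, the work surface at z = 0. Lengths are in m, angles in degrees, forces in N, time in s.
With the tool pointing down it reaches from about 0.35 to 0.725 m from the base axis. Payload 6 kg.
Tool frame: the origin (TCP) lies on the mounting face of the last link; the fingertips stand 173 mm ahead of it and the grasp point (between the pads) lies 155 mm ahead of it; z points along the fingers, x is the direction in which the jaws open and shut, and the axes are right-handed (so a half turn about z gives the same grasp; the last joint's range is limited). The gripper opens to 85 mm and grips with 20 to 120 N. Pads are 22 mm wide; open, the fingers measure 114 mm over their backs; the gripper's body (76 mm by 85 mm) begins 54 mm behind the grasp point. The pads swing forward as they close: fully open they stand 13 mm farther back than shut.
Start: joints at [-47.573, 2.303, 4.859, 0, -92.561, -19.12], TCP at [0.237, -0.551, 0.405] pointing down, gripper open.
Joint ranges: [-146.85, 146.85], [-73.84, 115.35], [-62.03, 85.46], [-188.31, 113.3], [-161.28, -10.13], [-171.36, 171.36]. Speed limits (degrees/s): [147.25, 147.25, 172.46, 180, 180, 180].

## Interface

Orientations are given as a 3x3 rotation matrix whose columns are the frame's x, y, z axes.
In Python, from station import * gives the robot as it stands.
- The arm moves only by the tool apply_moves, never from a script. Its argument "moves" is a list of rows, each a list of 5 numbers: the closure, from -1 (fully open) to 1 (shut), then the shift along the tool's x, y, z in mm, then the turn about the tool's z in rad. In form: [[grip, x, y, z, turn], ...]. A call has 1 to 12 rows; each row is the pose to reach, as a shift and turn from the pose measured when the call began, along the tool's axes at that moment; what a row does not reach only later rows make up. A row lasts 1/10 s, in which the tool goes at most 50 mm and 8.59 degrees, less where a joint would pass 70% of its speed; a pose out of reach is approached as far as the arm can. A call with a gripper value outside its range is refused whole. The fingers move at their own pace and stop on an object; the grip force is fixed at half the most. Time passes only in rows, so rows that repeat a pose let the fingers close. It gives the time, the measured TCP pose, the force and the opening at its end, in the units of the state.
- get_state(): the state, without advancing time (a new reading comes with each control period).
- grab_frame(name): name is "side" or "top" or "wrist"; returns a dict with "color" (480x640x3 uint8, red, green, blue), "intrinsics" (3x3 intrinsics, pixels), "R" (3x3) and "t" (3): a world point X has camera coordinates R X + t. Camera axes: x right, y down, z forward; pixel columns grow to the right and rows downward; lengths in m; the calibration is good to about 2 mm. A picture is of the moment at which its call begins. There is no depth.
- sign_off(): hands the job in, once; it reports no verdict.
Trained networks look in the newest picture that a camera, given by its name, has taken for a name from the list of things; names that differ only in an ending like _2 or _b are one class to them, and where a whole thing is asked for, a point or a joint stands for the part that bears it (a point fixed in the world has none). Each returns a list of dicts, best first, with "p" (0 to 1); they miss things now and then, are a little off and sometimes report something else, mostly with a low value. They report only what shows in the picture. A call takes as long as a camera call. They do not tell look-alikes from the thing itself.
- recognise(camera, thing): "location" ([x, y, z] in m, in the coordinates of the camera as it stood for that picture, good to about 4 mm: the middle of the surface that is visible of it).
- landmark_of(camera, thing): "location" ([x, y, z] in m, in the coordinates of the camera as it stood for that picture, good to about 4 mm: a listed point, or the origin of a listed thing).
The state is a dict: "time": time; "qpos": joint angles; "joint_velocities": joint speeds; "joint_efforts": joint torques, N m; "eef_pos": TCP position; "orientation": TCP orientation; "wrist_force": force on the tool from outside, world axes, zero at the start; "wrist_torque": the same for the moment, N m; "gripper_width": finger opening in m.
Only numpy, scipy, OpenCV 4.12 (cv2) and the standard library are available. Lean on these libraries where they do the work, as an engineer would, in place of code of your own. Each camera call takes 0.05 s, during which the arm holds its last target. There are 200 camera calls.

## Task

Put the thread away before pressing starts: stand the large spool upright in the wider round cup and the small spool upright in the narrower round cup, and lay one bobbin lengthwise in each of the two oblong trays, all flat on the holders' floors. Leave the cork plug and the wax pot where they are.

Things in the scene. Friction and masses are not known exactly. Their poses are not given: they have to be found in the camera images.
- large_spool_center (a point): upright thread spool, a cylinder with flat flanges and dark blue thread, 44 mm across and 60 mm tall: the larger of the two standing spools; loose, about 40 g. Point: its centre, half-way up; its z axis is the spool's axis
- small_spool_center (a point): upright thread spool, a cylinder with flat flanges and green thread, 34 mm across and 45 mm tall: the smaller of the two standing spools; loose, about 40 g. Point: its centre, half-way up; its z axis is the spool's axis
- bobbin_a_center (a point): one of two alike lying bobbins (black thread between two pale flanges), 42 mm long, 28 mm wide and 29 mm high; loose, about 40 g, does not roll. Point: its centre, half-way up; its y axis runs along its length, z up
- bobbin_b_center (a point): one of two alike lying bobbins (black thread between two pale flanges), 42 mm long, 28 mm wide and 29 mm high; loose, about 40 g, does not roll. Point: its centre, half-way up; its y axis runs along its length, z up
- wide_cup_floor (a point): the wider of the two round, shallow cups of pale wood (inside 64 mm across, wall 4 mm, rim 12 mm above the table, grey felt floor 3 mm above the table); fixed to the table. Point: centre of its floor, z up
- narrow_cup_floor (a point): the narrower of the two round, shallow cups of pale wood (inside 50 mm across, wall 4 mm, rim 12 mm above the table, grey felt floor 3 mm above the table); fixed to the table. Point: centre of its floor, z up
- tray_a_floor (a point): one of two alike oblong, shallow trays of pale wood (outside 54 x 68 mm, inside 46 x 60 mm, wall 4 mm, rim 9 mm above the table, grey felt floor 4 mm above the table); fixed to the table. Point: centre of its floor; its y axis runs along its length, z up
- tray_b_floor (a point): one of two alike oblong, shallow trays of pale wood (outside 54 x 68 mm, inside 46 x 60 mm, wall 4 mm, rim 9 mm above the table, grey felt floor 4 mm above the table); fixed to the table. Point: centre of its floor; its y axis runs along its length, z up
- cork_center (a point): waisted round plug of cork and brass, not thread: 52 mm across, 46 mm tall, loose bystander. Point: its centre, half-way up, z up
- wax_pot_center (a point): round lidded wax pot, 69 mm across, 41 mm tall, loose bystander. Point: its centre, half-way up, z up
Things that resemble listed ones, but are neither listed nor needed, are in the scene too. Leave any purple or yellow look-alike of the part that bears bobbin_b_center alone.

How it is judged (in metres and radians):
At the end, for the whole second after the job is handed in: Each spool stands upright (0.1 rad) on the floor of its own cup, centred within 12 mm; each tray holds one bobbin flat on its floor, centred within 15 mm, lengthwise within 0.35 rad; all released and at rest; cork plug and wax pot within 25 mm of where they stood (horizontal distance between large_spool_center and wide_cup_floor below 0.012 m and z of large_spool_center in the frame of wide_cup_floor between 0.027 and 0.0325 m and angle between each of large_spool_center, small_spool_center's own z axis and vertical below 0.1 rad and horizontal distance between small_spool_center and narrow_cup_floor below 0.012 m and z of small_spool_center in the frame of narrow_cup_floor between 0.0195 and 0.025 m and (((horizontal distance between bobbin_a_center and tray_a_floor below 0.015 m and z of bobbin_a_center in the frame of tray_a_floor between 0.0115 and 0.017 m and angle between the y axis of bobbin_a_center and the y axis of tray_a_floor, either way round below 0.35 rad) and (horizontal distance between bobbin_b_center and tray_b_floor below 0.015 m and z of bobbin_b_center in the frame of tray_b_floor between 0.0115 and 0.017 m and angle between the y axis of bobbin_b_center and the y axis of tray_b_floor, either way round below 0.35 rad)) or ((horizontal distance between bobbin_a_center and tray_b_floor below 0.015 m and z of bobbin_a_center in the frame of tray_b_floor between 0.0115 and 0.017 m and angle between the y axis of bobbin_a_center and the y axis of tray_b_floor, either way round below 0.35 rad) and (horizontal distance between bobbin_b_center and tray_a_floor below 0.015 m and z of bobbin_b_center in the frame of tray_a_floor between 0.0115 and 0.017 m and angle between the y axis of bobbin_b_center and the y axis of tray_a_floor, either way round below 0.35 rad))) and linear speed of each of large_spool, small_spool, bobbin_a, bobbin_b below 0.01 m/s and distance of each of cork_center, wax_pot_center from where it was at the start of the episode below 0.025 m); the robot touches nothing.
It fails at once if the cork plug is knocked away (distance of cork_center from where it was at the start of the episode above 0.025 m).
It fails at once if the wax pot is knocked away (distance of wax_pot_center from where it was at the start of the episode above 0.025 m).
It also fails if it takes over 104 s, if anything falls off the work surface, if the arm or the gripper's body presses on something with over 40 N, if the wrist force passes 120 N, or if a joint passes its speed limit or range.

## Working session

There is one attempt and no reset: what is moved stays moved. The work goes in short steps, Python scripts to look and compute and a tool call to move; the robot and the scene stay as the last step left them, time stands still between calls to the robot, and variables do not carry over. Pictures are saved under pics/ and viewed, about 12 in all and at most 16, crops included, and the job is handed in when it is done.

Besides the shell and the picture viewer there is one more tool, called after "Emit:" as a command line: name --pt "numbers of a row" for each row, then --argument value for the rest. apply_moves: Moves the arm, as the interface text tells. Its arguments: {"type":"object","properties":{"moves":{"type":"array","items":{"type":"array","items":{"type":"number"}}}},"required":["moves"]}

```bash
mkdir -p pics; cat > h.py <<'E'
from station import *
import numpy as np, cv2
def px(f,X):
    c=f["R"]@np.array(X)+f["t"]; p=f["intrinsics"]@c; return (p[:2]/p[2])
def world(f,c): return np.array(f["R"]).T@(np.array(c)-f["t"])
def ray(f,u,v,z):
    R=np.array(f["R"]);C=-R.T@f["t"];d=R.T@np.linalg.solve(f["intrinsics"],[u,v,1.]);return C+d*(z-C[2])/d[2]
def save(f,n): cv2.imwrite("pics/"+n,cv2.cvtColor(f["color"],cv2.COLOR_RGB2BGR))
NAMES="large_spool_center small_spool_center bobbin_a_center wide_cup_floor narrow_cup_floor tray_a_floor cork_center wax_pot_center".split()
E
python3 - <<'E'
from h import *
for cam in("top","side"):
    f=grab_frame(cam);save(f,cam+"0.png")
    print(cam,"cam at",(-np.array(f["R"]).T@f["t"]).round(3))
    for n in NAMES:
        for r in landmark_of(cam,n):
            X=world(f,r["location"]);print(n,round(r["p"],2),X.round(4),px(f,X).round(0))
s=get_state();print(s["time"],s["eef_pos"],s["orientation"])
E
```

```text
top cam at [0.468 0.075 1.018]
large_spool_center 0.79 [0.4944 0.182  0.0302] [255. 262.]
large_spool_center 0.37 [0.6091 0.1822 0.0226] [254. 203.]
large_spool_center 0.34 [ 0.4918 -0.1537  0.005 ] [424. 259.]
small_spool_center 0.66 [ 0.4993 -0.2708  0.0243] [485. 253.]
bobbin_a_center 0.82 [0.6027 0.0786 0.0157] [307. 206.]
wide_cup_floor 0.62 [0.4838 0.3893 0.005 ] [152. 270.]
narrow_cup_floor 0.68 [ 0.4933 -0.1571  0.0069] [426. 258.]
tray_a_floor 0.85 [0.5918 0.28   0.008 ] [206. 214.]
cork_center 0.59 [0.6115 0.1851 0.0231] [253. 202.]
wax_pot_center 0.58 [0.4862 0.2815 0.0215] [205. 267.]
wax_pot_center 0.48 [0.6104 0.1853 0.0214] [253. 203.]
side cam at [ 0.169 -0.978  1.062]
small_spool_center 0.69 [ 0.501  -0.2702  0.0183] [353. 349.]
wide_cup_floor 0.41 [ 0.4967 -0.157   0.0021] [331. 316.]
narrow_cup_floor 0.67 [ 0.4972 -0.1556  0.0034] [330. 315.]
0.9 [ 0.23742863 -0.55101064  0.40465943] [[-3.95706617e-01  9.18376977e-01 -2.25894663e-05]
 [ 9.18376972e-01  3.95706617e-01  9.99992606e-05]
 [ 1.00775820e-04  1.88247234e-05 -9.99999995e-01]]
```

View pics/top0.png

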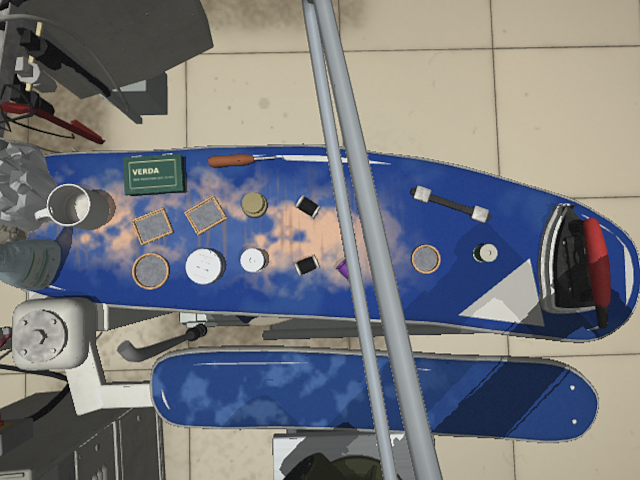

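View pics/side0.png

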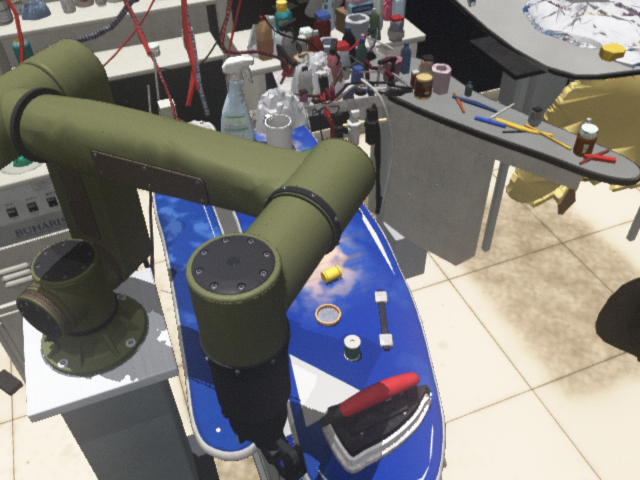

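Top view:
- Black bobbins are at (307,206) and (306,265).
- The look-alikes are the purple one at (344,270) by the pole, and a yellow one at side (331,274).
- The large spool is at (254,260), the small spool at (485,253), the cork at (254,204) and the wax pot at (205,267).
- The wide cup is at (151,270), the narrow cup at (426,258), and the trays at (153,226) and (206,214).

The poles crossing the picture need a height check, and I'll confirm the candidates in an enlarged crop.

```bash
cat > m.py <<'E'
from h import *
f=grab_frame("top");s=grab_frame("side")
print("pole in side by height:")
for uv in((375,300),(350,200),(325,80)):
    print(uv,[(z,ray(f,*uv,z).round(2)[:2].tolist(),px(s,ray(f,*uv,z)).round(0).tolist()) for z in(.1,.3,.5,.7,.85)])
g=f["color"];hsv=cv2.cvtColor(g,cv2.COLOR_RGB2HSV)
def rect(mask,lab,z,near):
    c,_=cv2.findContours(mask.astype(np.uint8),cv2.RETR_EXTERNAL,cv2.CHAIN_APPROX_NONE)
    for k in c:
        if cv2.contourArea(k)<30: continue
        m=cv2.minAreaRect(k)
        if min(np.hypot(*(np.array(m[0])-n)) for n in near)>15: continue
        P=np.array([ray(f,*p,z)[:2] for p in cv2.boxPoints(m)]);e=[P[1]-P[0],P[2]-P[1]];L=max(e,key=np.linalg.norm)
        print(lab,np.round(m[0]),P.mean(0).round(4),"size",[round(np.linalg.norm(x),3) for x in e],"long axis deg",round(np.degrees(np.arctan2(L[1],L[0]))%180,1))
# non-blue/pale felt grey: low saturation regions
rect((hsv[...,1]<70)&(hsv[...,2]>60)&(hsv[...,2]<190),"felt",.004,[(153,226),(206,214),(151,270),(426,258)])
rect((hsv[...,2]<60),"black",.02,[(307,206),(306,265)])
crop=cv2.resize(g[180:300,120:360],None,fx=3.3,fy=3.3,interpolation=cv2.INTER_CUBIC)
cv2.imwrite("pics/c1.png",crop[...,::-1])
for n in("bobbin_a_center","tray_a_floor","large_spool_center","wide_cup_floor"):
    for r in landmark_of("top",n)+recognise("top",n): X=world(f,r["location"]);print(n,round(r["p"],2),X.round(4),px(f,X).round(0))
E
python3 m.py
```

```text
pole in side by height:
(375, 300) [(0.1, [0.42, -0.04], [277.0, 260.0]), (0.3, [0.43, -0.01], [272.0, 181.0]), (0.5, [0.44, 0.01], [265.0, 86.0]), (0.7, [0.45, 0.03], [257.0, -31.0]), (0.85, [0.46, 0.05], [249.0, -138.0])]
(350, 200) [(0.1, [0.6, -0.0], [346.0, 228.0]), (0.3, [0.57, 0.02], [331.0, 157.0]), (0.5, [0.54, 0.03], [313.0, 70.0]), (0.7, [0.51, 0.05], [290.0, -39.0]), (0.85, [0.49, 0.06], [269.0, -141.0])]
(325, 80) [(0.1, [0.83, 0.04], [423.0, 194.0]), (0.3, [0.75, 0.05], [398.0, 131.0]), (0.5, [0.67, 0.05], [368.0, 52.0]), (0.7, [0.59, 0.06], [330.0, -48.0]), (0.85, [0.53, 0.07], [293.0, -145.0])]
felt [425. 259.] [ 0.491  -0.1553] size [np.float64(0.046), np.float64(0.045)] long axis deg 133.0
black [306. 265.] [0.4847 0.0831] size [np.float64(0.031), np.float64(0.026)] long axis deg 110.3
black [307. 206.] [0.6011 0.0778] size [np.float64(0.025), np.float64(0.032)] long axis deg 54.7
bobbin_a_center 0.67 [0.6057 0.0783 0.0131] [307. 204.]
bobbin_a_center 0.55 [0.6037 0.0794 0.0256] [307. 205.]
tray_a_floor 0.58 [0.591  0.2869 0.0095] [203. 215.]
tray_a_floor 0.97 [0.5902 0.2842 0.0112] [204. 215.]
tray_a_floor 0.62 [0.483  0.0867 0.0271] [304. 266.]
tray_a_floor 0.21 [ 0.4967 -0.2647  0.0476] [486. 254.]
large_spool_center 0.85 [0.495  0.1853 0.0303] [253. 261.]
large_spool_center 0.59 [0.4971 0.1823 0.0607] [253. 260.]
wide_cup_floor 0.58 [0.4833 0.3886 0.0015] [153. 270.]
wide_cup_floor 0.75 [0.4848 0.3931 0.0043] [150. 270.]
```

View pics/c1.png

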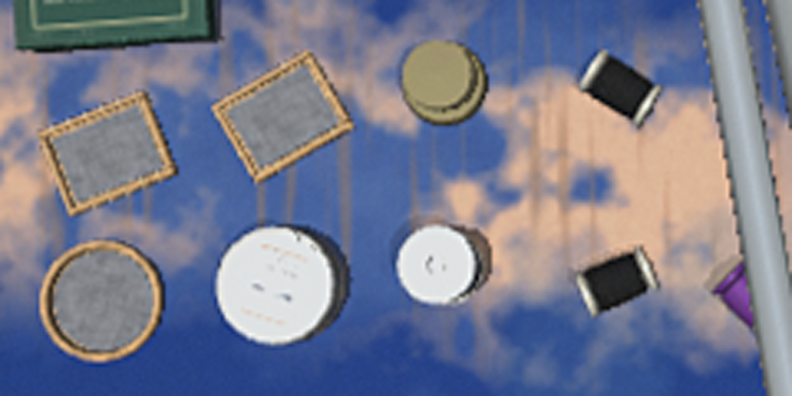

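The crop confirms the two black bobbins with pale flanges at top px (306,265) and (307,206); the purple look-alike is at (344,270). The white-topped spool at (254,260) is the large one, next to the cork at (254,204). The two trays' long axes lie at about 110° and 120° in the world frame.

The poles would show in the side view if they were below about 0.6 m, and they don't, so they're high up and I'll keep the arm low. I'm starting with the small spool.

Emit:
apply_moves --pt "-0.5 15 35 0 0" --pt "-0.5 31 70 0 0" --pt "-0.5 46 106 0 0" --pt "-0.5 62 141 0 0" --pt "-0.5 77 176 10 0" --pt "-0.5 92 211 20 0" --pt "-0.5 108 246 30 0" --pt "-0.5 123 282 40 0" --pt "-0.5 138 317 50 0" --pt "-0.5 154 352 50 0" --pt "-0.5 154 352 50 0" --pt "-0.5 154 352 50 0"

```text
time: 2.6
eef_pos: [0.5002, -0.2697, 0.3546]
orientation: [[-0.397, 0.918, -0.0], [0.918, 0.397, -0.0], [0.0, -0.0, -1.0]]
wrist_force: [0.2, -0.1, 1.6]
gripper_width: 0.064
```

```bash
cat >> h.py <<'E'
def shift(x,y,zg,yaw=None):
    s=get_state();R=np.array(s["orientation"]);d=np.array([x,y,zg+.155])-s["eef_pos"]
    j=np.degrees(np.arctan2(R[1,0],R[0,0]))
    t=0 if yaw is None else -np.radians((yaw-j+90)%180-90)
    return (R.T@d*1000).round(1),round(t,3)
def st():
    s=get_state();R=np.array(s["orientation"]);p=s["eef_pos"]
    print("t",round(s["time"],2),"grasp",(p+.155*R[:,2]).round(4),"jaw",np.degrees(np.arctan2(R[1,0],R[0,0])).round(1),"tilt",R[2,2].round(4),"F",np.round(s["wrist_force"],1),"w",round(s["gripper_width"],4),"q",np.round(s["qpos"],0))
E
python3 - <<'E'
from h import *
st();f=grab_frame("wrist");save(f,"w1.png")
for n in ("small_spool_center","narrow_cup_floor"):
    for r in landmark_of("wrist",n): X=world(f,r["location"]);print(n,round(r["p"],2),X.round(4),px(f,X).round(0))
print(shift(.500,-.2705,.034))
E
```

```text
t 2.6 grasp [ 0.5001 -0.2697  0.1996] jaw 113.4 tilt -1.0 F [ 0.2 -0.1  1.6] w 0.064 q [ -8.  -3.  -5.   0. -87. -58.]
small_spool_center 0.82 [ 0.5006 -0.2696  0.02  ] [317. 220.]
narrow_cup_floor 0.96 [ 0.4911 -0.1526  0.005 ] [435. 255.]
(array([  0.2,   0.8, 166. ]), 0)
```

View pics/w1.png

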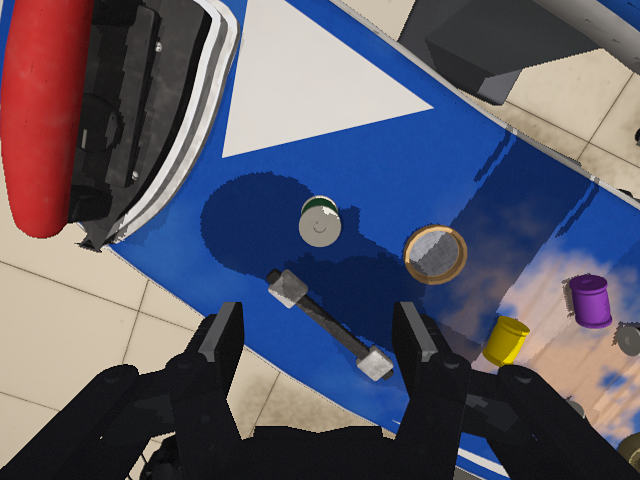

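The wrist view shows the green small spool at (320,221), lined up with the fingers. The narrow cup is at (436,254), with the yellow and purple look-alikes at (507,340) and (591,300). Going down to grasp.

Emit:
apply_moves --pt "-0.5 0 0 40 0" --pt "-0.5 0 1 80 0" --pt "-0.5 0 1 120 0" --pt "-0.5 0 1 150 0" --pt "-0.5 0 1 165 0" --pt "-0.5 0 1 165 0" --pt "1 0 1 165 0" --pt "1 0 1 165 0" --pt "1 0 1 165 0" --pt "1 0 1 165 0" --pt "1 0 1 165 0" --pt "1 0 1 165 0"

```text
time: 3.95
eef_pos: [0.5011, -0.2709, 0.1927]
orientation: [[-0.395, 0.919, 0.004], [0.919, 0.395, -0.002], [-0.003, 0.003, -1.0]]
wrist_force: [-0.2, 0.8, 6.3]
gripper_width: 0.032
```

Emit:
apply_moves --pt "1 0 0 -10 0" --pt "1 0 0 -30 0" --pt "1 0 0 -50 0" --pt "1 0 0 -50 0"

```text
time: 4.35
eef_pos: [0.5018, -0.2711, 0.2471]
orientation: [[-0.396, 0.918, 0.01], [0.918, 0.396, -0.004], [-0.008, 0.008, -1.0]]
wrist_force: [1.4, -0.6, 0.0]
gripper_width: 0.0323
```

```bash
python3 - <<'E'
from h import *
st();print(shift(.493,-.1550,.0375))
f=grab_frame("wrist");save(f,"w2.png")
for n in ("small_spool_center","narrow_cup_floor"):
    for r in landmark_of("wrist",n): X=world(f,r["location"]);print(n,round(r["p"],2),X.round(4),px(f,X).round(0))
E
```

```text
t 4.35 grasp [ 0.5033 -0.2718  0.0921] jaw 113.3 tilt -0.9999 F [ 1.4 -0.6  0. ] w 0.0323 q [ -8.  -0. -14.   0. -75. -59.]
(array([110.5,  37.5,  54. ]), 0)
small_spool_center 0.73 [ 0.5009 -0.2733  0.0733] [316. 307.]
narrow_cup_floor 0.68 [ 0.4922 -0.1533  0.0065] [492. 310.]
```

Emit:
apply_moves --pt "1 30 10 -10 0" --pt "1 65 22 -10 0" --pt "1 95 32 -10 0" --pt "1 112 38 -10 0" --pt "1 112 38 0 0" --pt "1 112 38 20 0" --pt "1 112 38 35 0" --pt "1 112 38 45 0" --pt "1 112 38 45 0" --pt "1 112 38 45 0"

```text
time: 5.5
eef_pos: [0.4915, -0.1532, 0.1967]
orientation: [[-0.395, 0.919, 0.003], [0.919, 0.395, -0.001], [-0.003, 0.002, -1.0]]
wrist_force: [-0.6, 0.3, -0.5]
gripper_width: 0.0327
```

```bash
python3 - <<'E'
from h import *
st();print(shift(.4925,-.1540,.041))
E
```

```text
t 5.5 grasp [ 0.492  -0.1535  0.0417] jaw 113.2 tilt -1.0 F [-0.6  0.3 -0.5] w 0.0327 q [  5.  -7. -26.   0. -71. -72.]
(array([-1.1,  0.6,  0.7]), 0)
```

Emit:
apply_moves --pt "1 0 0 1 0" --pt "1 0 0 1.5 0" --pt "-0.3 0 0 1 0" --pt "-0.3 0 0 1 0" --pt "-0.3 0 0 1 0" --pt "-0.3 0 0 1 0" --pt "-0.3 0 0 -20 0" --pt "-0.3 0 0 -60 0" --pt "-0.3 0 0 -100 0" --pt "-0.3 0 0 -140 0" --pt "-0.3 0 0 -150 0"

```text
time: 6.6
eef_pos: [0.4914, -0.1534, 0.3523]
orientation: [[-0.395, 0.919, 0.011], [0.919, 0.395, -0.003], [-0.007, 0.009, -1.0]]
wrist_force: [0.3, 0.6, 0.5]
gripper_width: 0.0559
```

```bash
python3 - <<'E'
from h import *
st();f=grab_frame("wrist");save(f,"w3.png")
for n in ("small_spool_center","narrow_cup_floor","bobbin_a_center"):
    for r in landmark_of("wrist",n): X=world(f,r["location"]);print(n,round(r["p"],2),X.round(4),px(f,X).round(0))
print(shift(.485,.083,.19))
E
```

```text
t 6.6 grasp [ 0.4932 -0.1538  0.1973] jaw 113.2 tilt -0.9999 F [0.3 0.6 0.5] w 0.0559 q [  5. -11. -13.   0. -87. -72.]
small_spool_center 0.66 [ 0.4872 -0.1541  0.0259] [321. 214.]
(array([219. ,  87.7,  -0. ]), 0)
```

View pics/w3.png

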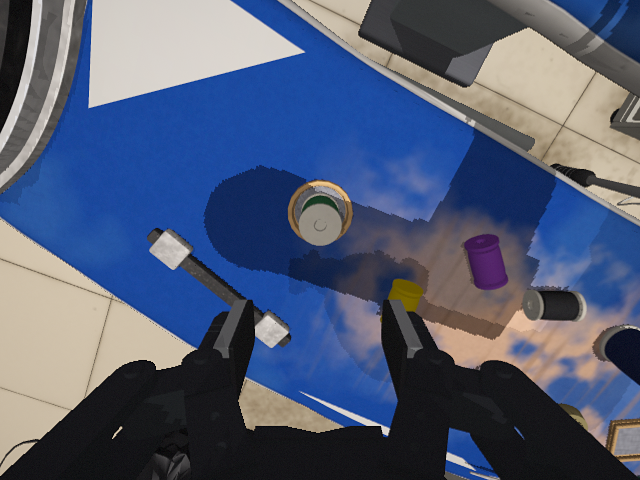

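The small spool (320,222) now stands upright in the narrow cup. The near black bobbin is at (553,305), clear of the purple one at (487,262). Moving above that bobbin.

Emit:
apply_moves --pt "-0.3 36 14 0 0" --pt "-0.3 73 29 0 0" --pt "-0.3 110 44 0 0" --pt "-0.3 146 58 0 0" --pt "-0.3 183 73 0 0" --pt "-0.3 210 84 0 0" --pt "-0.3 219 88 0 0" --pt "-0.3 219 88 0 0" --pt "-0.3 219 88 0 0"

```text
time: 7.7
eef_pos: [0.4853, 0.0825, 0.344]
orientation: [[-0.394, 0.919, -0.0], [0.919, 0.394, -0.002], [-0.002, -0.001, -1.0]]
wrist_force: [-0.5, 0.1, -0.4]
gripper_width: 0.0558
```

```bash
python3 - <<'E'
from h import *
st();f=grab_frame("wrist");save(f,"w4.png")
for n in ("bobbin_a_center","tray_a_floor","large_spool_center","cork_center","wax_pot_center"):
    for r in landmark_of("wrist",n): X=world(f,r["location"]);print(n,round(r["p"],2),X.round(4),px(f,X).round(0))
hsv=cv2.cvtColor(f["color"],cv2.COLOR_RGB2HSV)
P=px(f,[.485,.083,.02]);print(P)
m=(hsv[...,2]<60).astype(np.uint8)
for k in cv2.findContours(m,cv2.RETR_EXTERNAL,cv2.CHAIN_APPROX_NONE)[0]:
    r=cv2.minAreaRect(k)
    if cv2.contourArea(k)>200 and np.hypot(*(np.array(r[0])-P))<200:
        Q=np.array([ray(f,*p,.02)[:2] for p in cv2.boxPoints(r)]);e=[Q[1]-Q[0],Q[2]-Q[1]]
        print(np.round(r[0]),Q.mean(0).round(4),[(round(np.linalg.norm(x),3),round(np.degrees(np.arctan2(x[1],x[0]))%180,1)) for x in e])
print(shift(.485,.083,.027,111))
E
```

```text
t 7.7 grasp [0.4853 0.0822 0.189 ] jaw 113.2 tilt -1.0 F [-0.5  0.1 -0.4] w 0.0558 q [  33.  -14.  -17.    0.  -88. -100.]
bobbin_a_center 0.96 [0.6018 0.0796 0.0154] [266. 330.]
tray_a_floor 0.23 [ 0.4893 -0.1534  0.0236] [ 28. 110.]
large_spool_center 0.87 [0.4924 0.1845 0.032 ] [425. 280.]
large_spool_center 0.31 [0.5712 0.3917 0.0032] [554. 402.]
cork_center 0.76 [0.6023 0.186  0.0201] [368. 371.]
wax_pot_center 0.94 [0.4862 0.2868 0.0207] [524. 310.]
[318.35210688 222.97845168]
[320. 390.] [0.6511 0.1555] [(np.float64(0.578), np.float64(113.3)), (np.float64(0.226), np.float64(38.9))]
[416. 270.] [0.4912 0.1791] [(np.float64(0.042), np.float64(146.3)), (np.float64(0.035), np.float64(56.2))]
[320. 222.] [0.4836 0.0835] [(np.float64(0.031), np.float64(113.2)), (np.float64(0.027), np.float64(24.3))]
[486. 142.] [0.3731 0.1776] [(np.float64(0.013), np.float64(24.8)), (np.float64(0.03), np.float64(107.8))]
(array([  0.9,  -0.3, 163. ]), np.float64(0.038))
```

View pics/w4.png

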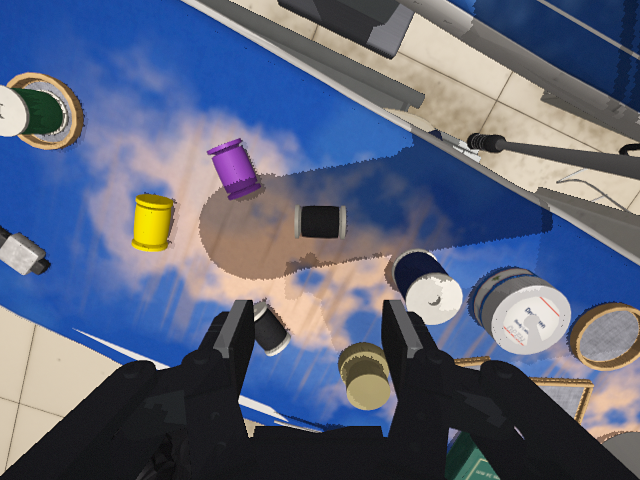

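The black bobbin is at (320,222), centred and parallel to the jaws, with the purple (236,168) and yellow (152,222) ones clear of the fingers. Grasping it lengthwise on its flange faces.

Emit:
apply_moves --pt "-0.3 0 0 40 0" --pt "-0.3 0 0 80 0" --pt "-0.3 0 0 120 0" --pt "-0.3 0 0 150 0" --pt "-0.3 0 0 163 0" --pt "-0.3 0 0 164 0" --pt "1 0 0 164 0" --pt "1 0 0 164 0" --pt "1 0 0 164 0" --pt "1 0 0 164 0" --pt "1 0 0 164 0"

```text
time: 9.1
eef_pos: [0.4863, 0.0826, 0.1829]
orientation: [[-0.394, 0.919, 0.005], [0.919, 0.394, 0.001], [-0.001, 0.004, -1.0]]
wrist_force: [-0.8, 1.3, 6.0]
gripper_width: 0.0404
```

Emit:
apply_moves --pt "1 0 0 -15 0" --pt "1 0 0 -50 0" --pt "1 0 0 -90 0" --pt "1 0 0 -130 0" --pt "1 0 0 -165 0" --pt "1 0 0 -165 0" --pt "1 0 0 -165 0"

```text
time: 9.8
eef_pos: [0.4855, 0.0826, 0.3486]
orientation: [[-0.394, 0.919, 0.006], [0.919, 0.394, 0.002], [-0.0, 0.006, -1.0]]
wrist_force: [-0.2, 0.4, -0.9]
gripper_width: 0.041
```

```bash
python3 - <<'E'
from h import *
st();f=grab_frame("top")
b,a=cv2.findContours,None
# trays from crop pixel corners in first top picture
for nm,c in(("t1",[(40,130),(145,92),(176,172),(72,213)]),("t2",[(213,108),(310,52),(352,127),(260,182)])):
    W=np.array([ray(f,120+u/3.3,180+v/3.3,.009)[:2] for u,v in c]);e=W[1]-W[0]
    print(nm,W.mean(0).round(4),np.degrees(np.arctan2(e[1],e[0]))%180,np.linalg.norm(e),np.linalg.norm(W[2]-W[1]))
print("t1",shift(.5675,.387,.19,110))
E
```

```text
t 9.8 grasp [0.4864 0.0829 0.1936] jaw 113.2 tilt -1.0 F [-0.2  0.4 -0.9] w 0.041 q [  33.  -15.  -17.    0.  -88. -100.]
t1 [0.5709 0.3856] 108.84679225725642 0.06642798662494709 0.052176495178823404
t2 [0.5891 0.2803] 119.09090658548351 0.06716152705800892 0.05243133294067714
t1 (array([247.4, 195.4,   2.8]), np.float64(0.056))
```

Emit:
apply_moves --pt "1 30 24 0 0.01" --pt "1 60 48 0 0.02" --pt "1 90 73 0 0.03" --pt "1 120 97 0 0.04" --pt "1 150 121 0 0.05" --pt "1 180 145 0 0.065" --pt "1 210 170 0 0.065" --pt "1 235 190 0 0.065" --pt "1 245 198 0 0.065" --pt "1 245 198 0 0.065" --pt "1 245 198 0 0.065"

```text
time: 10.95
eef_pos: [0.5707, 0.3857, 0.346]
orientation: [[-0.333, 0.943, 0.002], [0.943, 0.333, -0.001], [-0.002, 0.001, -1.0]]
wrist_force: [-0.5, -0.8, -0.7]
gripper_width: 0.0406
```

```bash
python3 - <<'E'
from h import *
st();f=grab_frame("wrist");save(f,"w5.png")
for n in ("bobbin_a_center","tray_a_floor","wide_cup_floor"):
    for r in landmark_of("wrist",n): X=world(f,r["location"]);print(n,round(r["p"],2),X.round(4),px(f,X).round(0))
print(shift(.5705,.386,.033,109.5))
E
```

```text
t 10.95 grasp [0.571  0.3855 0.191 ] jaw 109.5 tilt -1.0 F [-0.5 -0.8 -0.7] w 0.0406 q [  51.   16.   14.    0.  -88. -121.]
tray_a_floor 0.83 [0.5897 0.2862 0.007 ] [202. 201.]
tray_a_floor 0.71 [0.4762 0.3944 0.0012] [366. 114.]
wide_cup_floor 0.56 [0.4802 0.3943 0.0021] [364. 119.]
(array([  1.2,  -0.6, 160.2]), np.float64(-0.001))
```

View pics/w5.png

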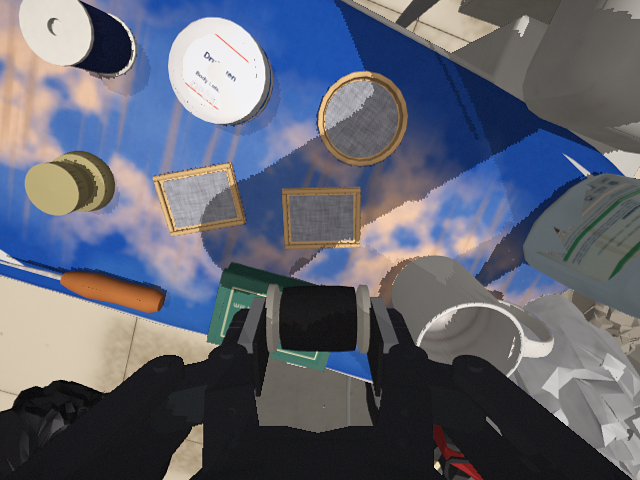

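The bobbin is held at (318,318) with tray 1 at (321,217), parallel to it. The mug (430,300) and green box (270,300) are clear. Lowering.

Emit:
apply_moves --pt "1 1 0 40 0" --pt "1 1 0 80 0" --pt "1 1 0 115 0" --pt "1 1 0 140 0" --pt "1 1 0 150 0" --pt "1 1 0 156 0" --pt "1 1 0 156 0" --pt "1 1 0 156 0"

```text
time: 11.95
eef_pos: [0.5715, 0.3863, 0.1942]
orientation: [[-0.333, 0.943, 0.006], [0.943, 0.333, 0.003], [0.001, 0.007, -1.0]]
wrist_force: [-0.1, 0.4, -1.5]
gripper_width: 0.0408
```

```bash
python3 - <<'E'
from h import *
st();print(shift(.5705,.386,.032,109.5))
f=grab_frame("wrist");save(f,"w6.png")
E
```

```text
t 11.95 grasp [0.5725 0.3867 0.0392] jaw 109.4 tilt -1.0 F [-0.1  0.4 -1.5] w 0.0408 q [  51.   19.    2.    0.  -72. -121.]
(array([ 0.1, -1.1,  7.2]), np.float64(-0.001))
```

View pics/w6.png

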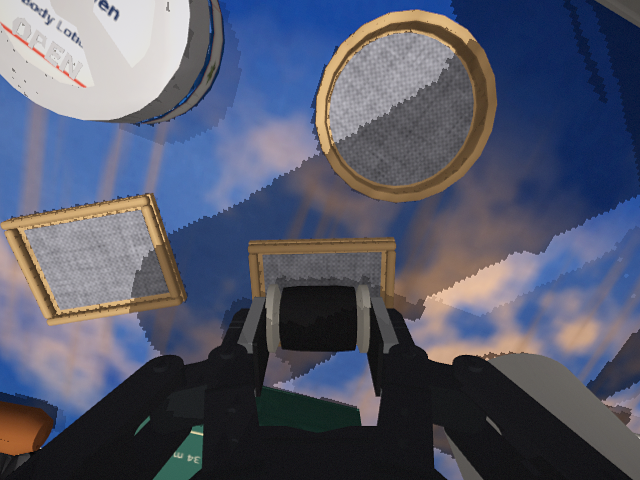

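Centred on tray 1: the bobbin's middle is at 318 and the tray's at 322. Setting it down and releasing.

Emit:
apply_moves --pt "1 1 -1 5 0" --pt "1 1 -1 8 0" --pt "1 1 -1 8 0" --pt "-0.35 1 -1 7 0" --pt "-0.35 1 -1 7 0" --pt "-0.35 1 -1 7 0" --pt "-0.35 1 -1 0 0" --pt "-0.35 1 -1 -40 0" --pt "-0.35 1 -1 -80 0" --pt "-0.35 1 -1 -120 0" --pt "-0.35 1 -1 -150 0" --pt "-0.35 1 -1 -150 0"

```text
time: 13.2
eef_pos: [0.5698, 0.3864, 0.3518]
orientation: [[-0.333, 0.943, 0.014], [0.943, 0.333, 0.009], [0.004, 0.017, -1.0]]
wrist_force: [0.9, 0.4, 0.8]
gripper_width: 0.0571
```

```bash
python3 - <<'E'
from h import *
st();f=grab_frame("wrist");save(f,"w7.png")
for n in ("bobbin_a_center","tray_a_floor","wide_cup_floor"):
    for r in landmark_of("wrist",n): X=world(f,r["location"]);print(n,round(r["p"],2),X.round(4),px(f,X).round(0))
print(shift(.6015,.0785,.19,55.5))
E
```

```text
t 13.2 grasp [0.572  0.3879 0.1968] jaw 109.4 tilt -0.9999 F [0.9 0.4 0.8] w 0.0571 q [  51.   15.   14.    0.  -87. -121.]
tray_a_floor 0.94 [0.5939 0.2852 0.0052] [198. 198.]
wide_cup_floor 0.48 [0.5898 0.2836 0.0061] [197. 193.]
(array([-301.2,  -71.9,   -2.5]), np.float64(0.941))
```

View pics/w7.png

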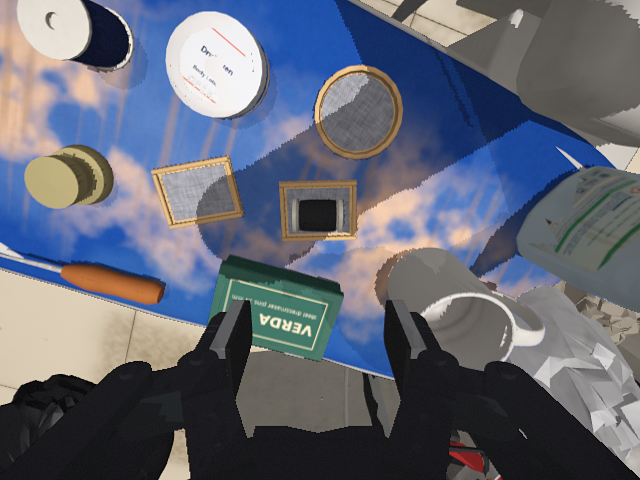

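The bobbin lies flat in tray 1 at (318,215). Now the far bobbin.

Emit:
apply_moves --pt "-0.35 -30 -7 0 0.12" --pt "-0.35 -62 -15 0 0.24" --pt "-0.35 -95 -23 0 0.36" --pt "-0.35 -128 -31 0 0.48" --pt "-0.35 -160 -39 0 0.6" --pt "-0.35 -195 -47 0 0.72" --pt "-0.35 -228 -55 0 0.84" --pt "-0.35 -262 -63 0 0.94" --pt "-0.35 -290 -70 0 0.94" --pt "-0.35 -301 -72 0 0.94" --pt "-0.35 -301 -72 0 0.94" --pt "-0.35 -301 -72 0 0.94"

```text
time: 14.6
eef_pos: [0.6013, 0.0791, 0.3417]
orientation: [[0.565, 0.825, 0.003], [0.825, -0.565, 0.002], [0.003, 0.002, -1.0]]
wrist_force: [-0.7, 0.3, 0.1]
gripper_width: 0.0575
```

```bash
python3 - <<'E'
from h import *
st();f=grab_frame("wrist");save(f,"w8.png")
for n in ("bobbin_a_center","tray_a_floor","large_spool_center","cork_center"):
    for r in landmark_of("wrist",n): X=world(f,r["location"]);print(n,round(r["p"],2),X.round(4),px(f,X).round(0))
print(shift(.6015,.0785,.028,55.5), px(f,[.6015,.0785,.02]))
E
```

```text
t 14.6 grasp [0.6018 0.0794 0.1867] jaw 55.6 tilt -1.0 F [-0.7  0.3  0.1] w 0.0575 q [  26.    3.   -1.   -0.  -86. -151.]
bobbin_a_center 0.62 [0.6029 0.0758 0.0144] [314. 225.]
tray_a_floor 0.86 [0.5921 0.2828 0.0076] [530.  63.]
large_spool_center 0.88 [0.4969 0.1853 0.0308] [358.  20.]
cork_center 0.9 [0.6053 0.1882 0.0213] [434. 152.]
(array([ -1.4,   0.4, 159.4]), np.float64(0.003)) [315.28722486 223.95486563]
```

View pics/w8.png

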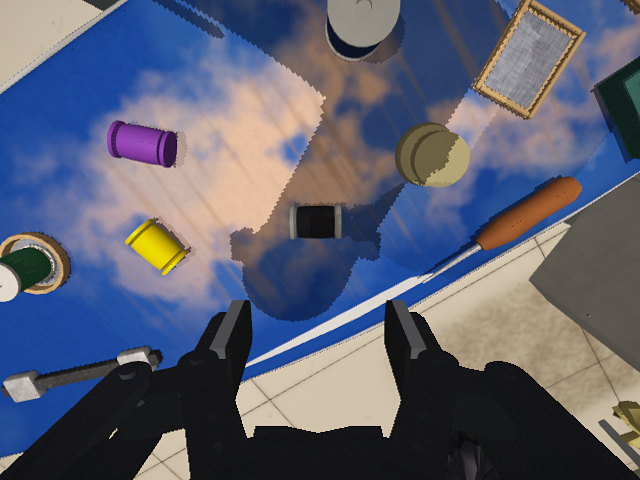

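The second black bobbin is at (316,222), aligned with the jaws; the cork at (432,155) is clear. Grasping.

Emit:
apply_moves --pt "-0.35 -1 0 40 0" --pt "-0.35 -2 0 80 0" --pt "-0.35 -2 0 120 0" --pt "-0.35 -2 0 148 0" --pt "-0.35 -2 0 160 0" --pt "-0.35 -2 0 161 0" --pt "1 -2 0 161 0" --pt "1 -2 0 161 0" --pt "1 -2 0 161 0" --pt "1 -2 0 161 0" --pt "1 -2 0 161 0"

```text
time: 15.95
eef_pos: [0.6015, 0.0786, 0.1836]
orientation: [[0.564, 0.826, 0.008], [0.826, -0.564, 0.003], [0.007, 0.005, -1.0]]
wrist_force: [0.3, 1.8, 6.4]
gripper_width: 0.0407
```

Emit:
apply_moves --pt "1 0 0 -15 0" --pt "1 0 0 -50 0" --pt "1 0 0 -90 0" --pt "1 0 0 -130 0" --pt "1 0 0 -165 0" --pt "1 0 0 -165 0" --pt "1 0 0 -165 0"

```text
time: 16.65
eef_pos: [0.6001, 0.078, 0.3504]
orientation: [[0.564, 0.826, 0.01], [0.826, -0.564, 0.005], [0.01, 0.006, -1.0]]
wrist_force: [-0.8, -0.6, -1.6]
gripper_width: 0.0406
```

```bash
python3 - <<'E'
from h import *
st();print(shift(.5905,.2820,.19,119.5))
E
```

```text
t 16.65 grasp [0.6017 0.0787 0.1954] jaw 55.7 tilt -0.9999 F [-0.8 -0.6 -1.6] w 0.0406 q [  26.    3.   -0.    0.  -86. -151.]
(array([ 163. , -123.1,    6.3]), np.float64(-1.114))
```

Emit:
apply_moves --pt "1 15 -10 0 -0.12" --pt "1 35 -26 0 -0.25" --pt "1 55 -42 0 -0.38" --pt "1 78 -59 0 -0.51" --pt "1 100 -76 0 -0.64" --pt "1 122 -92 0 -0.77" --pt "1 142 -107 0 -0.9" --pt "1 156 -118 0 -1.03" --pt "1 163 -123 0 -1.11" --pt "1 163 -123 0 -1.11" --pt "1 163 -123 0 -1.11"

```text
time: 17.75
eef_pos: [0.5904, 0.2817, 0.3502]
orientation: [[-0.487, 0.873, 0.009], [0.873, 0.487, 0.003], [-0.001, 0.009, -1.0]]
wrist_force: [-0.2, -1.6, -0.8]
gripper_width: 0.0404
```

```bash
python3 - <<'E'
from h import *
st();print(shift(.5905,.2820,.040,119.5))
f=grab_frame("wrist");save(f,"w9.png")
E
```

```text
t 17.75 grasp [0.5917 0.2822 0.1952] jaw 119.1 tilt -1.0 F [-0.2 -1.6 -0.8] w 0.0404 q [  43.   10.    8.    0.  -87. -104.]
(array([  0.4,  -1.2, 155.2]), np.float64(-0.006))
```

View pics/w9.png

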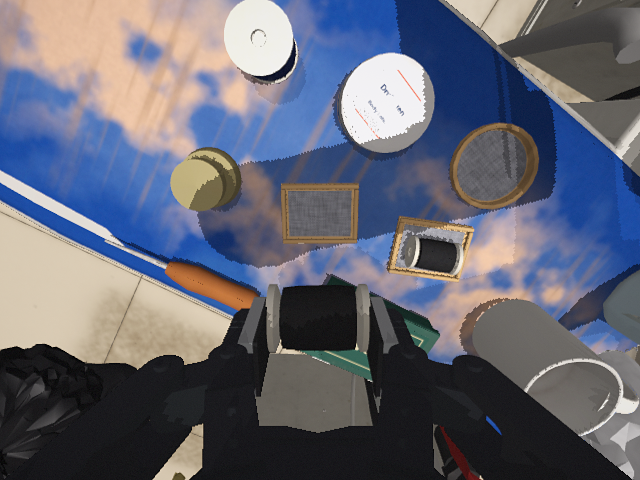

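Tray 2, at (320,213), sits square under the held bobbin; the cork (205,178) and wax pot (388,103) haven't moved. Lowering and releasing.

Emit:
apply_moves --pt "1 0 -1 40 0" --pt "1 0 -1 80 0" --pt "1 0 -1 115 0" --pt "1 0 -1 140 0" --pt "1 0 -1 153 0" --pt "1 0 -1 158 0" --pt "1 0 -1 162 0" --pt "1 0 -1 162 0" --pt "1 0 -1 162 0"

```text
time: 18.7
eef_pos: [0.5914, 0.2817, 0.1901]
orientation: [[-0.487, 0.874, 0.011], [0.874, 0.487, 0.005], [-0.001, 0.012, -1.0]]
wrist_force: [0.9, 0.1, 0.2]
gripper_width: 0.0411
```

```bash
python3 - <<'E'
from h import *
st();print(shift(.5905,.2820,.0325,119.5))
E
```

```text
t 18.7 grasp [0.5931 0.2825 0.0351] jaw 119.1 tilt -0.9999 F [0.9 0.1 0.2] w 0.0411 q [  43.   15.   -4.    0.  -70. -104.]
(array([ 0.7, -0.7,  2.5]), np.float64(-0.007))
```

Emit:
apply_moves --pt "1 0 -1 3 0" --pt "1 0 -1 4 0" --pt "1 0 -1 4 0" --pt "-0.35 0 -1 3 0" --pt "-0.35 0 -1 3 0" --pt "-0.35 0 -1 3 0" --pt "-0.35 0 -1 -5 0" --pt "-0.35 0 -1 -40 0" --pt "-0.35 0 -1 -80 0" --pt "-0.35 0 -1 -120 0" --pt "-0.35 0 -1 -160 0" --pt "-0.35 0 -1 -160 0"

```text
time: 19.9
eef_pos: [0.5895, 0.2803, 0.3589]
orientation: [[-0.487, 0.873, 0.022], [0.874, 0.487, 0.011], [-0.001, 0.024, -1.0]]
wrist_force: [-0.8, 1.2, 0.3]
gripper_width: 0.0577
```

```bash
python3 - <<'E'
from h import *
st();f=grab_frame("wrist");save(f,"w10.png")
for n in ("wide_cup_floor","large_spool_center","bobbin_a_center"):
    for r in landmark_of("wrist",n): X=world(f,r["location"]);print(n,round(r["p"],2),X.round(4),px(f,X).round(0))
print(shift(.4950,.1840,.195,119.5))
E
```

```text
t 19.9 grasp [0.5928 0.2819 0.2039] jaw 119.1 tilt -0.9997 F [-0.8  1.2  0.3] w 0.0577 q [  43.   10.    8.    0.  -87. -104.]
wide_cup_floor 0.86 [0.4787 0.3975 0.0031] [495. 160.]
large_spool_center 0.88 [0.4984 0.1836 0.0315] [262.  43.]
(array([ -38.7, -128.7,   -2.4]), np.float64(-0.007))
```

View pics/w10.png

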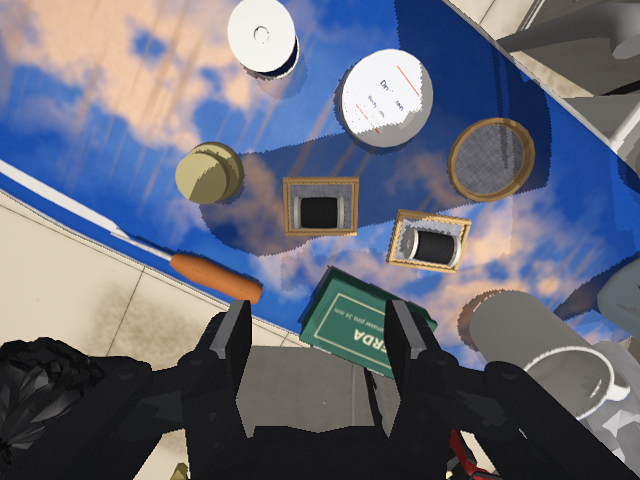

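Both bobbins lie flat in their trays, at (320,212) and (434,246). Next is the large spool at (262,40), to go to the wide cup at (493,160). I'll hover over the spool first.

Emit:
apply_moves --pt "-0.5 -10 -35 0 0" --pt "-0.5 -20 -70 0 0" --pt "-0.5 -30 -105 0 0" --pt "-0.5 -38 -128 0 0" --pt "-0.5 -38 -128 0 0" --pt "-0.5 -38 -128 0 0"

```text
time: 20.7
eef_pos: [0.4951, 0.1847, 0.3469]
orientation: [[-0.486, 0.874, 0.009], [0.874, 0.486, 0.004], [-0.001, 0.009, -1.0]]
wrist_force: [0.3, -0.1, -0.5]
gripper_width: 0.064
```

```bash
python3 - <<'E'
from h import *
st();f=grab_frame("wrist")
for n in ("wide_cup_floor","large_spool_center"):
    for r in landmark_of("wrist",n): X=world(f,r["location"]);print(n,round(r["p"],2),X.round(4),px(f,X).round(0))
# white lid circle
hsv=cv2.cvtColor(f["color"],cv2.COLOR_RGB2HSV);P=px(f,[.496,.184,.06])
for k in cv2.findContours(((hsv[...,1]<40)&(hsv[...,2]>150)).astype(np.uint8),cv2.RETR_EXTERNAL,cv2.CHAIN_APPROX_NONE)[0]:
    c,r=cv2.minEnclosingCircle(k)
    if cv2.contourArea(k)>300 and np.hypot(*(np.array(c)-P))<60:print("lid",np.round(c),round(r),ray(f,*c,.06).round(4))
print(shift(.495,.184,.042))
E
```

```text
t 20.7 grasp [0.4964 0.1853 0.1919] jaw 119.1 tilt -1.0 F [ 0.3 -0.1 -0.5] w 0.064 q [  42.   -9.  -12.    0.  -86. -103.]
wide_cup_floor 0.55 [0.4806 0.3969 0.0035] [516. 304.]
large_spool_center 0.81 [0.4981 0.1852 0.0291] [316. 225.]
large_spool_center 0.72 [0.4783 0.395  0.0022] [515. 301.]
large_spool_center 0.23 [0.5942 0.2836 0.018 ] [357. 352.]
lid [318. 234.] 29 [0.4958 0.1856 0.06  ]
(array([ -0.8,  -2.5, 149.7]), 0)
```

Emit:
apply_moves --pt "-0.5 0 -1 40 0" --pt "-0.5 0 -1 80 0" --pt "-0.5 0 -1 115 0" --pt "-0.5 0 -1 138 0" --pt "-0.5 0 -1 150 0" --pt "-0.5 0 -1 151 0" --pt "1 0 -1 151 0" --pt "1 0 -1 151 0" --pt "1 0 -1 151 0" --pt "1 0 -1 151 0" --pt "1 0 -1 151 0"

```text
time: 21.95
eef_pos: [0.4965, 0.1858, 0.1975]
orientation: [[-0.487, 0.873, 0.011], [0.873, 0.487, 0.005], [-0.001, 0.012, -1.0]]
wrist_force: [-0.9, 0.9, 6.2]
gripper_width: 0.043
```

Emit:
apply_moves --pt "1 0 0 -10 0" --pt "1 0 0 -40 0" --pt "1 0 0 -80 0" --pt "1 0 0 -110 0" --pt "1 0 0 -110 0" --pt "1 0 0 -110 0"

```text
time: 22.55
eef_pos: [0.4951, 0.1853, 0.3083]
orientation: [[-0.487, 0.873, 0.011], [0.873, 0.487, 0.006], [-0.0, 0.013, -1.0]]
wrist_force: [-1.0, 1.0, -0.4]
gripper_width: 0.0428
```

```bash
python3 - <<'E'
from h import *
st();print(shift(.4815,.3935,.15))
E
```

```text
t 22.55 grasp [0.4969 0.1862 0.1533] jaw 119.1 tilt -0.9999 F [-1.   1.  -0.4] w 0.0428 q [  42.   -8.  -16.    0.  -82. -103.]
(array([188.5,  89.4,   4.4]), 0)
```

Emit:
apply_moves --pt "1 30 14 0 0" --pt "1 65 31 0 0" --pt "1 100 48 0 0" --pt "1 135 64 0 0" --pt "1 165 78 0 0" --pt "1 184 88 0 0" --pt "1 188 89 0 0" --pt "1 188 89 0 0" --pt "1 188 89 0 0"

```text
time: 23.45
eef_pos: [0.4814, 0.3921, 0.3087]
orientation: [[-0.487, 0.874, 0.011], [0.874, 0.487, 0.005], [-0.001, 0.012, -1.0]]
wrist_force: [0.2, -0.4, -0.8]
gripper_width: 0.0426
```

```bash
python3 - <<'E'
from h import *
st();f=grab_frame("wrist");save(f,"w11.png")
for n in ("wide_cup_floor","large_spool_center"):
    for r in landmark_of("wrist",n): X=world(f,r["location"]);print(n,round(r["p"],2),X.round(4),px(f,X).round(0))
t=grab_frame("top")
print("from top px151.5,270.5:",ray(t,120+101/3.3,180+300/3.3,.012).round(4))
print(shift(.4815,.3935,.047))
E
```

```text
t 23.45 grasp [0.483  0.3929 0.1537] jaw 119.1 tilt -0.9999 F [ 0.2 -0.4 -0.8] w 0.0426 q [  58.    6.   -2.    0.  -82. -119.]
wide_cup_floor 0.83 [0.4782 0.3937 0.0015] [321. 222.]
large_spool_center 0.85 [0.4821 0.3893 0.1454] [310. 320.]
from top px151.5,270.5: [0.4819 0.3894 0.012 ]
(array([  1.4,  -0.8, 107.7]), 0)
```

View pics/w11.png

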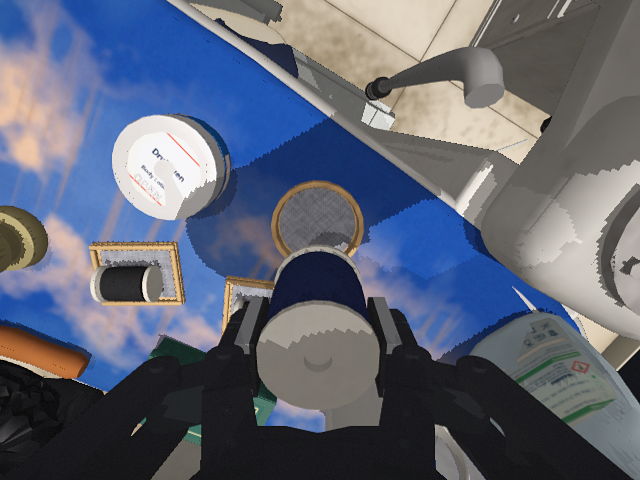

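The spool hangs over the wide cup (318,222), about 1–2 mm off, and the wax pot (170,165) is untouched. Lowering.

Emit:
apply_moves --pt "1 0 -1 30 0" --pt "1 0 -1.5 60 0" --pt "1 0 -1.5 85 0" --pt "1 0 -1.5 98 0" --pt "1 0 -1.5 105 0" --pt "1 0 -1.5 107 0" --pt "1 0 -1.5 107 0" --pt "1 0 -1.5 107 0"

```text
time: 24.45
eef_pos: [0.4818, 0.3923, 0.2041]
orientation: [[-0.486, 0.874, 0.013], [0.874, 0.486, 0.008], [0.001, 0.015, -1.0]]
wrist_force: [-0.5, -0.5, -0.9]
gripper_width: 0.0422
```

```bash
python3 - <<'E'
from h import *
st();print(shift(.4812,.392,.0458))
E
```

```text
t 24.45 grasp [0.4838 0.3935 0.0491] jaw 119.1 tilt -0.9999 F [-0.5 -0.5 -0.9] w 0.0422 q [  58.    9.   -9.    0.  -71. -119.]
(array([ 0. , -0.7,  3.3]), 0)
```

Emit:
apply_moves --pt "1 0 -2 2 0" --pt "1 0 -2 4 0" --pt "1 0 -2 4 0" --pt "-0.5 0 -2 3 0" --pt "-0.5 0 -2 3 0" --pt "-0.5 0 -2 3 0" --pt "-0.5 0 -2 0 0" --pt "-0.5 0 -2 -40 0" --pt "-0.5 0 -2 -80 0" --pt "-0.5 0 -2 -120 0" --pt "-0.5 0 -2 -150 0" --pt "-0.5 0 -2 -150 0"

```text
time: 25.65
eef_pos: [0.4786, 0.3902, 0.3607]
orientation: [[-0.486, 0.874, 0.02], [0.874, 0.486, 0.015], [0.003, 0.025, -1.0]]
wrist_force: [1.0, -0.7, 0.6]
gripper_width: 0.0642
```

Emit:
apply_moves --pt "-0.5 -40 -20 0 0" --pt "-0.5 -80 -40 0 0" --pt "-0.5 -120 -60 0 0" --pt "-0.5 -160 -80 0 0" --pt "-0.5 -200 -100 0 0" --pt "-0.5 -240 -110 0 0" --pt "-0.5 -280 -120 0 0" --pt "-0.5 -320 -130 0 0" --pt "-0.5 -360 -130 0 0" --pt "-0.5 -400 -130 0 0" --pt "-0.5 -400 -130 0 0" --pt "-0.5 -400 -130 0 0"

```text
time: 26.85
eef_pos: [0.5596, -0.0233, 0.3553]
orientation: [[-0.484, 0.875, 0.018], [0.875, 0.484, 0.015], [0.004, 0.023, -1.0]]
wrist_force: [-1.5, 0.5, 0.0]
gripper_width: 0.0638
```

```bash
python3 - <<'E'
from h import *
st();f=grab_frame("top");g=f["color"]
for n in NAMES:
    for r in landmark_of("top",n):
        X=world(f,r["location"]);print(n,round(r["p"],2),X.round(4),px(f,X).round(0))
a=cv2.resize(g[180:300,120:280],(800,600),interpolation=cv2.INTER_CUBIC)
cv2.imwrite("pics/end.png",a[...,::-1])
E
```

```text
t 26.85 grasp [ 0.5625 -0.0211  0.2003] jaw 119.0 tilt -0.9997 F [-1.5  0.5  0. ] w 0.0638 q [ 18.  -4.  -7.  -0. -86. -79.]
large_spool_center 0.65 [0.4791 0.3904 0.0337] [147. 272.]
small_spool_center 0.79 [ 0.4941 -0.1562  0.0286] [428. 257.]
small_spool_center 0.59 [0.5689 0.3885 0.0017] [152. 227.]
wide_cup_floor 0.55 [0.484  0.3913 0.0028] [151. 270.]
narrow_cup_floor 0.8 [ 0.4923 -0.158   0.0121] [427. 258.]
tray_a_floor 0.31 [ 0.4916 -0.1553  0.0279] [428. 258.]
```

View pics/end.png

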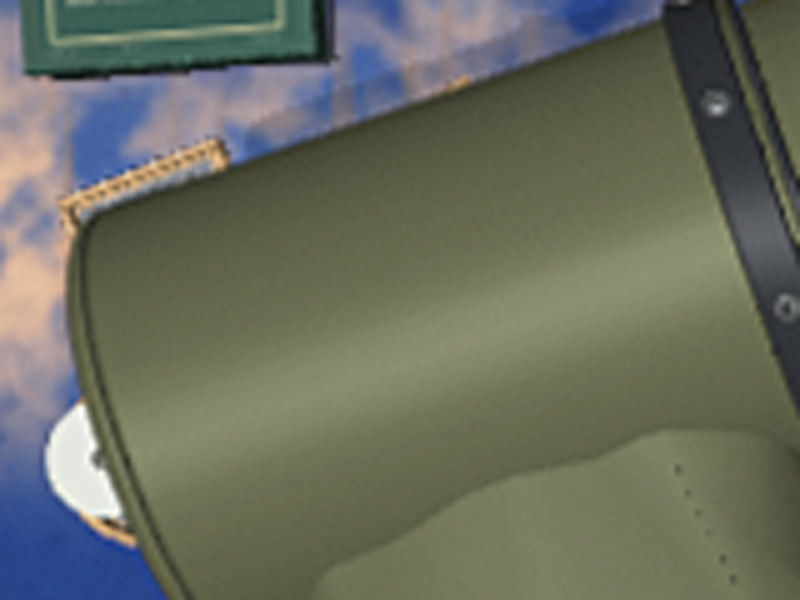

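The arm blocks the top view (only the spool's edge shows, at crop (80,460)), so I'm moving it back towards its start pose.

Emit:
apply_moves --pt "-0.5 -28 -44 -20 0" --pt "-0.5 -55 -88 -40 0" --pt "-0.5 -82 -130 -50 0" --pt "-0.5 -108 -170 -50 0" --pt "-0.5 -135 -210 -50 0" --pt "-0.5 -162 -252 -50 0" --pt "-0.5 -188 -294 -50 0" --pt "-0.5 -215 -336 -50 0" --pt "-0.5 -242 -378 -50 0" --pt "-0.5 -268 -420 -50 0" --pt "-0.5 -285 -445 -50 0" --pt "-0.5 -285 -445 -50 0"

```text
time: 28.5
eef_pos: [0.3066, -0.4911, 0.3932]
orientation: [[-0.483, 0.875, 0.019], [0.876, 0.483, 0.016], [0.005, 0.024, -1.0]]
wrist_force: [-0.3, 0.6, 0.1]
gripper_width: 0.0641
```

```bash
python3 - <<'E'
from h import *
st();f=grab_frame("top");g=f["color"]
for n in NAMES:
    for r in landmark_of("top",n):
        X=world(f,r["location"]);print(n,round(r["p"],2),X.round(4),px(f,X).round(0))
a=cv2.resize(g[180:300,120:280],(800,600),interpolation=cv2.INTER_CUBIC)
cv2.imwrite("pics/end2.png",a[...,::-1])
# bobbin black blobs at thread height .02 in tray (top ~.033)
hsv=cv2.cvtColor(g,cv2.COLOR_RGB2HSV)
for k in cv2.findContours((hsv[...,2]<60).astype(np.uint8),cv2.RETR_EXTERNAL,cv2.CHAIN_APPROX_NONE)[0]:
    r=cv2.minAreaRect(k);u,v=r[0]
    if cv2.contourArea(k)>30 and 130<u<230 and 195<v<240:print("black",np.round(r[0]),np.round(r[1]),ray(f,u,v,.025).round(4))
E
```

```text
t 28.5 grasp [ 0.3094 -0.4887  0.2383] jaw 118.9 tilt -0.9997 F [-0.3  0.6  0.1] w 0.0641 q [-39.  -1.   1.  -1. -92. -23.]
large_spool_center 0.62 [0.4794 0.3928 0.0331] [145. 272.]
small_spool_center 0.58 [ 0.4923 -0.155   0.0295] [428. 258.]
small_spool_center 0.17 [0.5709 0.3901 0.0174] [149. 226.]
bobbin_a_center 0.85 [0.5943 0.2824 0.0182] [204. 212.]
wide_cup_floor 0.6 [0.4826 0.3908 0.0034] [151. 271.]
wide_cup_floor 0.56 [ 0.4919 -0.1568  0.0276] [428. 258.]
narrow_cup_floor 0.56 [ 0.4933 -0.1541  0.0056] [425. 258.]
tray_a_floor 0.87 [0.5896 0.2824 0.0065] [205. 215.]
tray_a_floor 0.56 [0.5718 0.388  0.018 ] [150. 225.]
cork_center 0.82 [0.612  0.1846 0.0226] [253. 202.]
wax_pot_center 0.57 [0.4878 0.2803 0.0214] [205. 266.]
black [150. 226.] [14. 17.] [0.5699 0.3867 0.025 ]
black [204. 214.] [14. 16.] [0.5911 0.2804 0.025 ]
```

View pics/end2.png

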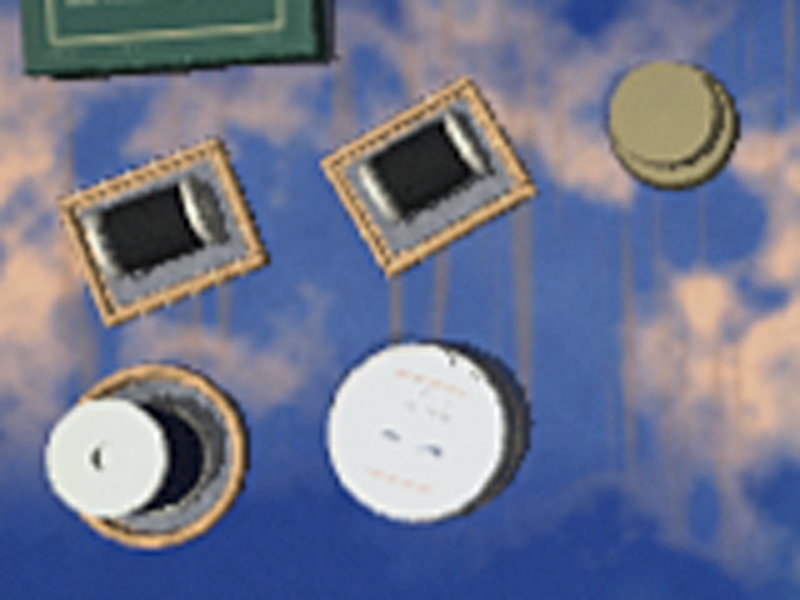

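```bash
python3 - <<'E'
from h import *
f=grab_frame("top");hsv=cv2.cvtColor(f["color"],cv2.COLOR_RGB2HSV)
for (u,v) in((141.4,271.4),): print("lid",ray(f,u,v,.063).round(4))
print("cup",ray(f,120+152/5,180+455/5,.012).round(4), "bobbins/trays centres:",[ray(f,120+a/5,180+b/5,z).round(4)[:2].tolist() for a,b,z in((152,225,.033),(425,167,.033),(164,232,.009),(430,176,.009))])
a=cv2.resize(f["color"][228:288,385:465],(800,600),interpolation=cv2.INTER_CUBIC)
s=grab_frame("side");b=cv2.resize(s["color"][270:360,280:400],(800,600),interpolation=cv2.INTER_CUBIC)
cv2.imwrite("pics/end3.png",cv2.resize(np.hstack([a,b]),(800,300))[...,::-1])
E
```

```text
lid [0.4808 0.3905 0.063 ]
cup [0.4817 0.3898 0.012 ] bobbins/trays centres: [[0.5704, 0.3828], [0.5904, 0.2773], [0.57, 0.3856], [0.5897, 0.2803]]
```

View pics/end3.png

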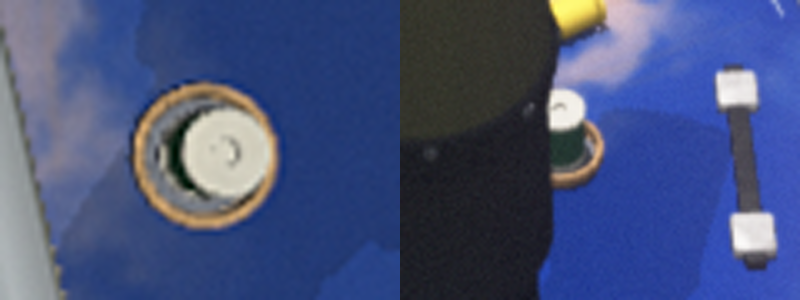

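The small spool stands upright inside its cup, with its lid at crop (227,152) and the cup ring at (205,155); that offset matches parallax. The large spool's lid is about 1 mm from its cup's centre, and the bobbins are about 3 mm from their tray centres. Handing in.

```bash
python3 -c "
from station import *
print(sign_off())"
```

```text
the job is handed in; nothing more can be done
None
```

All four pieces are in their holders. I handed the job in at about 29 s of the 104 s allowed; no verdict is reported.

- **Spools:** the large spool stands in the wide cup, its lid about 1 mm from the cup's centre in the last top view. The small spool stands in the narrow cup, about 2 mm off centre by the network. I judged it upright by eye, because the arm partly blocked the side view.
- **Bobbins:** the two black ones lie flat and lengthwise in the trays, about 3 mm from the tray centres. I left the purple and yellow look-alikes alone.
- **Cork and wax pot:** both measured within 2 mm of their starting positions, and the gripper was clear of everything at the end.

**Checks that failed or disagreed:**
- My first final top view was blocked by the arm, so I moved the arm away and looked again.
- The networks sometimes gave the wrong label, for example "small spool" on the bobbin in the first tray and "wide cup" on the narrow cup. I dropped those after comparing them with the pictures.
- The networks' positions for the wide cup varied by up to about 8 mm between views, so I relied on the picture measurement.

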